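# Shut the gearbox and press the splined drive key home

## Robot

A 7-joint arm with a two-finger parallel gripper is mounted at the origin on a cart in front of the work surface, level with it; the furniture and walls round the work are solid. World frame = base frame: x ahead of the robot, y to its left, z up, the work surface at z = 0. Lengths are in m, angles in rad, forces in N, time in s.
With the tool pointing down it reaches from about 0.35 to 0.9 m from the base axis. Payload 8.1 kg.
Tool frame: the origin (TCP) lies midway between the tips of the shut fingers; the grasp point (between the pads) lies 19 mm behind it; z points along the fingers, y is the line along which they close (so a half turn about z gives the same grasp; the last joint's range is limited). The gripper opens to 92 mm and grips with 3 to 60 N. Pads are 19 mm wide; open, the fingers measure 130 mm over their backs; the gripper's body (75 mm by 190 mm) begins 47 mm behind the grasp point.
Start: joints at [-1.293, 0.434, 0.025, 1.573, -0.012, 1.134, -0.075], TCP at [0.232, 0.58, 0.227] pointing down, gripper open.
Joint ranges: [-2.62, 2.62], [-0.44, 2.09], [-1.27, 1.32], [0.08, 2.57], [-1.32, 4.46], [0.12, 2], [-2.74, 2.74]. Speed limits (rad/s): [2.22, 2.22, 3.01, 3.01, 3.14, 3.14, 3.14].

## Interface

Orientations are given as a rotation vector (axis times angle).
In Python, from cell import arm gives the robot as it stands.
- The arm moves only by the tool carry_out, never from a script. Its arguments are lists of equal length, an entry for each row: "claw": the finger opening in cm, from 0 to 9.18; "delta_pos": the shift along the tool's x, y, z in cm, a list of three; "angular": the turn, a rotation vector about the tool's x, y, z in rad, a list of three. In form: {"claw": [claw, ...], "delta_pos": [[dx, dy, dz], ...], "angular": [[ax, ay, az], ...]}. A call has 1 to 20 rows; each row shifts and turns the commanded pose from where the row before left it, along the tool's axes as they then stand; what a row does not reach is not made up. A row lasts 1/10 s, in which the tool goes at most 50 mm and 8.59 degrees, less where a joint would pass 70% of its speed; a pose out of reach is approached as far as the arm can. A call with a gripper value outside its range is refused whole. The fingers move at their own pace and stop on an object; "force" is the grip in N (left out, the last holds). Time passes only in rows, so rows that do not move let the fingers close. It gives the time, the measured TCP pose, the force, the opening and the grip force at its end, in the units of the state.
- arm.observe(): the state, without advancing time (a new reading comes with each control period).
- arm.get_image(name): name is "scene" or "top" or "wrist"; returns a dict with "frame" (400x640x3 uint8, red, green, blue), "mtx" (3x3 intrinsics, pixels), "T" (4x4, takes a point from camera to world coordinates). Camera axes: x right, y down, z forward; pixel columns grow to the right and rows downward; lengths in m; the calibration is good to about 2 mm. A picture is of the moment at which its call begins. There is no depth.
- arm.sign_off(): hands the job in; it is judged then, once.
Trained networks look in a picture, given as the dict that the camera call returned (one of the last four; its "shot" number tells which), for a name from the list of things; names that differ only in an ending like _2 or _b are one class to them, and where a whole thing is asked for, a point or a joint stands for the part that bears it (a point fixed in the world has none). Each returns a list of dicts, best first, with "conf" (0 to 1); they miss things now and then, are a little off and sometimes report something else, mostly with a low value. They report only what shows in the picture. A call takes as long as a camera call. They do not tell look-alikes from the thing itself.
- arm.look_for(label, picture): "centre" ([column, row] as shares, 0 to 1, of the picture: columns of its width, rows of its height, amid what is visible of it).
- arm.trace(label, picture): "region" (400x640 bool, what is visible of it) and "centre" ([column, row] as shares, 0 to 1, of the picture: columns of its width, rows of its height, amid what is visible of it).
- arm.place_of(label, picture): "centre" ([column, row] as shares, 0 to 1, of the picture: columns of its width, rows of its height: a listed point, or the origin of a listed thing).
The state is a dict: "clock": time; "joints": joint angles; "dq": joint speeds; "joint_efforts": joint torques, N m; "position": TCP position; "ee_rot": TCP orientation; "force": force on the tool from outside, world axes, zero at the start; "ft_torque": the same for the moment, N m; "width": opening from 0.0 (shut) to 1.0 (fully open); "gripper_force": force on a finger pad.
Only numpy, scipy, OpenCV 4.12 (cv2) and the standard library are available. Lean on these libraries where they do the work, as an engineer would, in place of code of your own. Each camera call takes 0.05 s, during which the arm holds its last target. There are 200 camera calls.

## Task

First shut the hinged cover of the green gearbox. Then lift the red-handled splined key out of its wooden holder, turn it until its splines mesh with the slots of the drive spindle that shows through the hole in the cover, and slide it fully home against the spring. Finish while still holding the key and pressing it home (the spring pushes it out otherwise), and leave the tools and other things round about where they are.

Things in the scene. Friction and masses are not known exactly. Their poses are not given: they have to be found in the camera images.
- gearbox: Green open-topped gearbox, 160 (its x) x 140 (its y) x 70 mm high, fixed to the desk (two bolted feet reach to 100 mm either side along its x). Origin: centre of its underside; z up. The cover's hinge line runs along its x axis at its -y edge: y = -72 mm, z = 70 mm. The drive spindle is upright in its centre.
- cover (a joint): Hinge of the grey cover, 164 x 144 mm, 8 mm thick, rad: 0 = shut (level, underside at z = 70 mm of the gearbox), grows as its +y edge swings up (about 1 at the start). Stiff: it stays at any angle; about 3 N at the free edge moves it. A round 48 mm hole in its middle (72 mm from the hinge line) lets the spindle's top stand 3 mm proud when shut.
- cover_edge (a point): Point on the outer (upper) face of the cover, halfway along its free edge, 125 mm from the hinge line and 19 mm inside the free edge: where to push it shut. Moves with the cover; z is the face's outward normal (up when shut).
- socket (a point): Centre of the mouth of the drive spindle, a brass-rimmed steel bush 40 mm in diameter, 81 mm above the desk; z up. Its bore is a cross of four slots along this frame's x and y, 10.5 mm wide, 31 mm from end to end; in the middle a round pilot of up to 14 mm passes. It stands at any angle within 0.75 rad of the gearbox and is stiff (0.3 N m to turn).
- ejector (a joint): Sprung pin in the bottom of the bush, m: 0 = up (its top 18 mm below the mouth), grows as it is pressed; 0.016 with the key home. It pushes up with 4 N at first touch and 10 N with the key home, so the key (about 0.22 kg) must be held down.
- key: Splined key, upright in the holder. Origin: lowest tip; z up the stem. Heights: round pilot, diameter 12, 0-10 mm, tapered nose; four splines in a cross along its x and y, 8 wide, 28 across, 10-34; shoulder disc, diameter 42, 34-40; neck, diameter 18, to 52; red flat handle 18 (x) x 56 (y), 52-86. Grip the handle across its x. Meshes at any quarter turn.
- key_shoulder (a point): Centre of the underside of the key's shoulder disc, 34 mm above the key's origin. It meets the socket's mouth when the key is fully home.
- key_holder: Dark wooden block, 85 (x) x 75 (y) x 45 mm, fixed to the desk, with a 32 mm hole down its middle in which the key's stem stands, its shoulder resting on the block's top. Origin: centre of its underside. Lift the key 36 mm or more to clear it.
- chisel: Bystander: wood chisel, 29 x 270 x 29 mm, lying flat. Origin under its centre.
- pincers: Bystander: pincers with red arms, 61 x 201 x 16 mm, lying flat. Origin under their centre.
- tape: Bystander: roll of tape, 100 mm in diameter, 25 mm high. Origin under its centre.
- sanding_block: Bystander: cork sanding block, 66 x 112 x 34 mm. Origin under its centre.
There are look-alikes about, which are no part of the job. What is shaped like the key but orange or purple is not meant.

How it is judged:
By the outcome, as a careful person would: the job done as asked, in the order asked, and still so for the second after the job is handed in, while the arm keeps its last pose, push and grip.
It also fails if it takes over 56 s, if anything falls off the work surface, if the arm or the gripper's body presses on something with over 40 N, if the wrist force passes 120 N, or if a joint passes its speed limit or range.

## Working session

There is one attempt and no reset: what is moved stays moved. The work goes in short steps, Python scripts to look and compute and a tool call to move; the robot and the scene stay as the last step left them, time stands still between calls to the robot, and variables do not carry over. Pictures are saved under pics/ and viewed, at most 10 in all, crops included, and the job is handed in when it is done.

Besides the shell and the picture viewer there is one more tool, called after "Call:" by a JSON object that holds its "fn" and its "kwargs". carry_out: Moves the arm, as the interface text tells. Its arguments: {"type":"object","properties":{"claw":{"type":"array","items":{"type":"number"}},"delta_pos":{"type":"array","items":{"type":"array","items":{"type":"number"}}},"angular":{"type":"array","items":{"type":"array","items":{"type":"number"}}},"force":{"type":"number"}},"required":["claw","delta_pos","angular"]}

```bash
mkdir -p pics; cat > h.py <<'E'
import numpy as np, cv2
from cell import arm
from scipy.spatial.transform import Rotation as R
def ray(p,c):
    u=np.array([c[0]*640,c[1]*400,1.]); d=p["T"][:3,:3]@np.linalg.inv(p["mtx"])@u
    return p["T"][:3,3],d
def onz(p,c,z):
    o,d=ray(p,c); return o+d*(z-o[2])/d[2]
def proj(p,X):
    X=np.atleast_2d(X); Ti=np.linalg.inv(p["T"]); c=X@Ti[:3,:3].T+Ti[:3,3]; q=c@p["mtx"].T; return q[:,:2]/q[:,2:]
def tri(a,ca,b,cb):
    o1,d1=ray(a,ca);o2,d2=ray(b,cb); d1/=np.linalg.norm(d1);d2/=np.linalg.norm(d2)
    s=np.linalg.lstsq(np.c_[d1,-d2],o2-o1,rcond=None)[0]
    p,q=o1+s[0]*d1,o2+s[1]*d2; return (p+q)/2,np.linalg.norm(p-q)
def save(p,n,box=None,k=1):
    f=p["frame"]
    if box: f=f[box[1]:box[3],box[0]:box[2]]
    cv2.imwrite("pics/"+n,cv2.resize(f[:,:,::-1],None,fx=k,fy=k,interpolation=cv2.INTER_CUBIC))
E
python3 - <<'E'
from h import *
np.set_printoptions(precision=4,suppress=True)
s=arm.get_image("scene");t=arm.get_image("top")
save(s,"s1.png");save(t,"t1.png")
for p in(s,t): print(p["mtx"][0,0],p["T"])
for l in["gearbox","cover_edge","socket","key","key_shoulder","key_holder","chisel","pincers","tape","sanding_block"]:
    for n,p in(("s",s),("t",t)):
        print(l,n,[(np.round(np.array(d["centre"])*[640,400],1),round(d["conf"],2)) for d in arm.place_of(l,p)][:4])
print(arm.observe())
E
```

```text
426.99220370398695 [[ 0.6026 -0.522   0.6036 -0.2007]
 [-0.798  -0.3856  0.4631 -0.63  ]
 [-0.009  -0.7608 -0.649   0.8296]
 [ 0.      0.      0.      1.    ]]
400.4630847051704 [[ 0.0091 -0.9936  0.1129  0.3808]
 [-0.9997 -0.0118 -0.0226 -0.0743]
 [ 0.0238 -0.1126 -0.9933  1.144 ]
 [ 0.      0.      0.      1.    ]]
gearbox s [(array([336.5, 216.4]), 0.9)]
gearbox t [(array([325.2, 190.6]), 0.91), (array([257. , 148.5]), 0.32)]
cover_edge s [(array([335.2, 164. ]), 0.69)]
cover_edge t [(array([328.4, 181.7]), 0.89)]
socket s [(array([196.6, 193.9]), 0.41), (array([429. , 278.8]), 0.28)]
socket t []
key s [(array([238.1, 163.5]), 0.78), (array([268.9, 183.1]), 0.61), (array([260.4, 148.7]), 0.57), (array([313.1, 269.4]), 0.34)]
key t [(array([194.9, 149.5]), 0.75), (array([245. , 188.1]), 0.67), (array([196.2, 192.3]), 0.6)]
key_shoulder s [(array([237.9, 153.9]), 0.85), (array([272. , 170.4]), 0.78)]
key_shoulder t [(array([193.2, 149.8]), 0.7), (array([191.1, 189.4]), 0.68), (array([238.8, 186.1]), 0.5)]
key_holder s [(array([239.1, 168.6]), 0.9)]
key_holder t [(array([193.2, 191.3
[... 164 characters left out ...]
. ]), 0.94)]
tape s [(array([306.3, 166.5]), 0.96)]
tape t [(array([255.9, 148.4]), 0.69)]
sanding_block s [(array([427.6, 279.8]), 0.93)]
sanding_block t [(array([437.6, 210. ]), 0.82)]
{'clock': 1.1, 'joints': array([-1.2926,  0.4345,  0.025 ,  1.5732, -0.0116,  1.134 , -0.0751]), 'dq': array([-0.0005, -0.0014,  0.0004, -0.0009, -0.0002,  0.0005, -0.0022]), 'joint_efforts': array([  0.0002, -66.7657,   0.984 , -31.4823,  -0.0608,   0.0322,
         0.    ]), 'position': array([0.2323, 0.5802, 0.2267]), 'ee_rot': array([-0.5946, -3.0848, -0.0001]), 'force': array([ 0.9637, -0.5721,  0.0775]), 'ft_torque': array([ 0.0223, -0.0602,  0.0393]), 'gripper_force': 0.0, 'width': 0.9947779038069807}
```

View pics/s1.png

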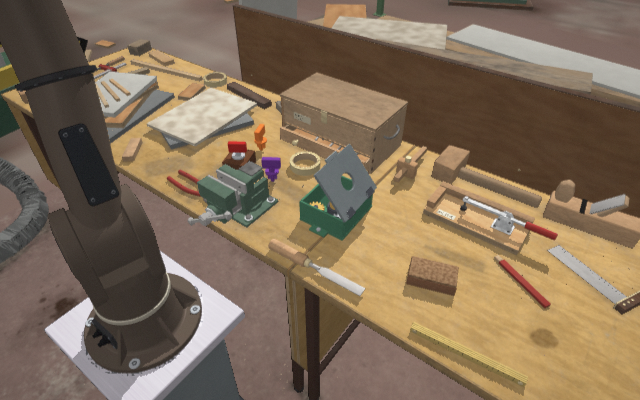

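View pics/t1.png

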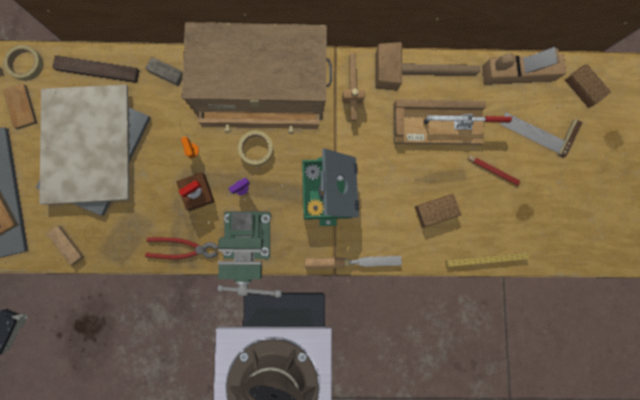

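The scene picture shows the green gearbox at (336,210) with its cover hinged on the right, leaning open. The red key is in its dark holder at (238,155), with the orange (260,135) and purple (271,168) look-alikes beside it. The vise stands in front of it at (235,190). The top picture shows the key at (193,188) and the gearbox at (328,187), with its hinge edge at column 357.

```bash
cat > m1.py <<'E'
from h import *
from scipy.optimize import minimize
np.set_printoptions(precision=4,suppress=True)
s=arm.get_image("scene");t=arm.get_image("top")
def best(f,l,p,near):
    r=f(l,p); r=[d for d in r if np.linalg.norm(np.array(d["centre"])*[640,400]-near)<25]; return r[0] if r else None
for l,a,b,z in[("gearbox",(336,216),(325,190),0),("cover_edge",(335,164),(328,182),None),("key_shoulder",(238,154),(191,189),.045),("key_holder",(239,168),(193,191),0)]:
    A=best(arm.place_of,l,s,a);B=best(arm.place_of,l,t,b)
    if A and B: print(l,tri(s,A["centre"],t,B["centre"]), z is not None and (onz(s,A["centre"],z)[:2],onz(t,B["centre"],z)[:2]))
def hullmask(p,P):
    m=np.zeros((400,640),np.uint8); q=proj(p,P); cv2.fillConvexPoly(m,cv2.convexHull((q*16).astype(np.int32)),1,shift=4); return m
def cover(v,p):
    x,y,a,th=v; g=lambda X:np.c_[X]@R.from_euler("z",a).as_matrix().T+[x,y,0]
    L=np.array([(X,Y,Z) for X in(-.082,.082) for Y in(0,.144) for Z in(0,.008)])
    f=lambda L:g(L@R.from_euler("x",th).as_matrix().T+[0,-.072,.07])
    m=hullmask(p,f(L)); w=np.linspace(0,2*np.pi,40); c=np.c_[.024*np.cos(w),.072+.024*np.sin(w)]
    m&=~(hullmask(p,f(np.c_[c,0*w]))&hullmask(p,f(np.c_[c,0*w+.008]))); return m
def fit(model,ms,v0,dv):
    ms=[(p,cv2.GaussianBlur(m.astype(np.float32),(0,0),1)) for p,m in ms]
    e=lambda v:sum(np.abs(cv2.GaussianBlur(model(v,p).astype(np.float32),(0,0),1)-m).sum() for p,m in ms)
    r=min((minimize(e,np.array(v0)+k*np.array(dv),method="Nelder-Mead",options=dict(initial_simplex=np.array(v0)+np.vstack([0*np.array(dv),np.diag(dv)])*(1 if k==0 else -1),maxiter=400)) for k in(0,1)),key=lambda r:r.fun)
    return r.x,r.fun,[m.sum() for _,m in ms]
B=best(arm.place_of,"gearbox",t,(325,190)); g=onz(t,B["centre"],0)
ms=[(s,best(arm.trace,"cover",s,(345,180))["region"]),(t,best(arm.trace,"cover",t,(340,185))["region"])]
print("cover",fit(cover,ms,[g[0],g[1],-.1,1.],[.01,.01,.15,.15]))
def box(v,p):
    x,y,a=v; L=np.array([(X,Y,Z) for X in(-.0425,.0425) for Y in(-.0375,.0375) for Z in(0,.045)])
    return hullmask(p,L@R.from_euler("z",a).as_matrix().T+[x,y,0])
B=best(arm.place_of,"key_holder",t,(193,191)); k=onz(t,B["centre"],0)
mh=best(arm.trace,"key_holder",t,(193,191));mk=best(arm.trace,"key",t,(193,188))
print("holder",fit(box,[(t,mh["region"]|mk["region"] if mk else mh["region"])],[k[0],k[1],.2],[.01,.01,.2]))
if mk: print("key mask rect",cv2.minAreaRect(np.argwhere(mk["region"])[:,::-1].astype(np.float32)))
print("gear z=0 feet",g)
E
python3 m1.py
```

```text
gearbox (array([ 0.5434, -0.1428, -0.0127]), np.float64(4.4564962716387765e-05)) (array([ 0.5322, -0.1501]), array([ 0.5416, -0.142 ]))
cover_edge (array([ 0.5368, -0.1429,  0.1705]), np.float64(0.005159960581496077)) False
key_shoulder (array([0.5256, 0.2153, 0.0515]), np.float64(0.0015037571700435382)) (array([0.5312, 0.223 ]), array([0.527 , 0.2165]))
key_holder (array([ 0.537 ,  0.2332, -0.0226]), np.float64(0.006310152376168835)) (array([0.5193, 0.2078]), array([0.5318, 0.2294]))
cover (array([ 0.5355, -0.1447,  0.0332,  0.8698]), np.float64(285.9635009765625), [np.float32(2591.0), np.float32(2098.0)])
holder (array([0.5301, 0.2238, 0.3678]), np.float64(53.83954620361328), [np.float32(1001.0)])
key mask rect ((191.1077117919922, 190.43846130371094), (15.504340171813965, 22.822391510009766), 60.2551155090332)
gear z=0 feet [ 0.5416 -0.142   0.    ]
```

```bash
cat >> h.py <<'E'
def go(target,yaw=None,step=4.0):
    """yaw: world angle of tool y axis (closing line), mod pi. prints turn first, then shift in the turned frame"""
    o=arm.observe(); M=R.from_rotvec(o["ee_rot"]).as_matrix(); d=np.array(target)-o["position"]
    print("pos",o["position"].round(4),"toolz",M[:,2].round(3),"tool y ang",round(np.arctan2(M[1,1],M[0,1]),3),"F",o["force"].round(1),"t",o["clock"],"q7",o["joints"][6].round(2),"w",round(o["width"],3))
    print("shift now-frame cm",(M.T@d*100).round(2))
    if yaw is not None:
        a=np.arctan2(M[1,1],M[0,1])-yaw; a=(a+np.pi/2)%np.pi-np.pi/2
        N=M@R.from_rotvec([0,0,a]).as_matrix(); c=N.T@d*100
        print("turn z",round(a,3),"then shift cm",c.round(2),"rows",np.ceil(np.linalg.norm(c)/step))
E
python3 -c "
from h import *
go([.535,-.150,.25],.03)
print(R.from_rotvec(arm.observe()['ee_rot']).as_matrix().round(2))"
```

```text
pos [0.2323 0.5803 0.2268] toolz [ 0.  0. -1.] tool y ang 1.19 F [ 0.9  0.5 -0.3] t 1.9 q7 -0.08 w 0.998
shift now-frame cm [-55.25 -56.54  -2.33]
turn z 1.16 then shift cm [-73.9   28.07  -2.33] rows 20.0
[[-0.93  0.37  0.  ]
 [ 0.37  0.93  0.  ]
 [-0.    0.   -1.  ]]
```

Call:
{"fn": "carry_out", "kwargs": {"claw": [0, 0, 0, 0, 0, 0, 0, 0], "delta_pos": [[0, 0, -0.3], [0, 0, -0.3], [0, 0, -0.3], [0, 0, -0.3], [0, 0, -0.3], [0, 0, -0.3], [0, 0, -0.3], [0, 0, -0.2]], "angular": [[0, 0, 0.145], [0, 0, 0.145], [0, 0, 0.145], [0, 0, 0.145], [0, 0, 0.145], [0, 0, 0.145], [0, 0, 0.145], [0, 0, 0.145]], "force": 40}}

```text
clock: 2.7
position: [0.2322, 0.5803, 0.25]
ee_rot: [-2.194, -2.248, -0.0]
force: [-0.3, 0.3, -0.1]
width: 0.353
gripper_force: 0.0
```

Call:
{"fn": "carry_out", "kwargs": {"claw": [0, 0, 0, 0, 0, 0, 0, 0, 0, 0, 0, 0, 0, 0, 0, 0, 0, 0, 0, 0], "delta_pos": [[-3.7, 1.4, 0], [-3.7, 1.4, 0], [-3.7, 1.4, 0], [-3.7, 1.4, 0], [-3.7, 1.4, 0], [-3.7, 1.4, 0], [-3.7, 1.4, 0], [-3.7, 1.4, 0], [-3.7, 1.4, 0], [-3.7, 1.4, 0], [-3.7, 1.4, 0], [-3.7, 1.4, 0], [-3.7, 1.4, 0], [-3.7, 1.4, 0], [-3.7, 1.4, 0], [-3.7, 1.4, 0], [-3.7, 1.4, 0], [-3.7, 1.4, 0], [-3.7, 1.4, 0], [-3.6, 1.4, 0]], "angular": [[0, 0, 0], [0, 0, 0], [0, 0, 0], [0, 0, 0], [0, 0, 0], [0, 0, 0], [0, 0, 0], [0, 0, 0], [0, 0, 0], [0, 0, 0], [0, 0, 0], [0, 0, 0], [0, 0, 0], [0, 0, 0], [0, 0, 0], [0, 0, 0], [0, 0, 0], [0, 0, 0], [0, 0, 0], [0, 0, 0]]}}

```text
clock: 4.7
position: [0.5348, -0.1516, 0.2498]
ee_rot: [2.187, 2.255, 0.001]
force: [-0.0, 0.5, -0.2]
width: 0.006
gripper_force: 0.0
```

```bash
python3 -c "
from h import *
go([.535,-.150,.25],.03)
print(R.from_rotvec(arm.observe()['ee_rot']).as_matrix().round(2))"
```

```text
pos [ 0.5348 -0.1516  0.2498] toolz [ 0.  0. -1.] tool y ang 0.03 F [-0.   0.5 -0.2] t 4.7 q7 0.48 w 0.006
shift now-frame cm [ 0.16  0.02 -0.02]
turn z 0.0 then shift cm [ 0.16  0.02 -0.02] rows 1.0
[[-0.03  1.    0.  ]
 [ 1.    0.03  0.  ]
 [ 0.    0.   -1.  ]]
```

Call:
{"fn": "carry_out", "kwargs": {"claw": [0, 0, 0, 0, 0, 0, 0, 0, 0, 0, 0, 0, 0, 0, 0, 0, 0], "delta_pos": [[0, 0, 2.5], [0, 0, 2.5], [0, 0, 2.4], [0.6, 0, 0.7], [0.6, 0, 0.7], [0.6, 0, 0.7], [0.6, 0, 0.7], [0.46, 0, 0.8], [0.46, 0, 0.8], [0.46, 0, 0.8], [0.46, 0, 0.8], [0.2, 0, 0.9], [0.2, 0, 0.9], [0.2, 0, 0.9], [0.2, 0, 0.8], [0, 0, 0.4], [0, 0, 0]], "angular": [[0, 0, 0], [0, 0, 0], [0, 0, 0], [0, 0, 0], [0, 0, 0], [0, 0, 0], [0, 0, 0], [0, 0, 0], [0, 0, 0], [0, 0, 0], [0, 0, 0], [0, 0, 0], [0, 0, 0], [0, 0, 0], [0, 0, 0], [0, 0, 0], [0, 0, 0]]}}

```text
clock: 6.4
position: [0.5326, -0.0995, 0.0779]
ee_rot: [-2.187, -2.253, -0.002]
force: [-7.5, 2.9, 24.4]
width: 0.007
gripper_force: 12.0
```

```bash
python3 -c "
from h import *
go([.535,-.1,.075])
p=arm.get_image('scene');save(p,'s2.png',(180,100,420,260),3)"
```

```text
pos [ 0.5326 -0.0995  0.0779] toolz [-0.     0.002 -1.   ] tool y ang 0.029 F [-7.5  2.9 24.4] t 6.4 q7 0.54 w 0.007
shift now-frame cm [-0.06  0.24  0.29]
```

View pics/s2.png

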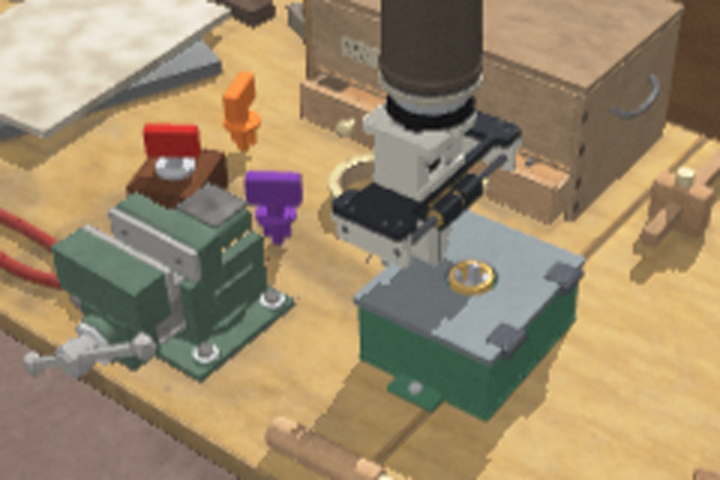

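The picture shows the cover shut and level, with the brass-rimmed spindle standing proud at (472,277). The red key is in its holder at (175,150). I'll rise and look from the wrist.

Call:
{"fn": "carry_out", "kwargs": {"claw": [9, 9, 9, 9, 9, 9], "delta_pos": [[0, 0, -2.5], [0, 0, -3.5], [0, 0, -4], [0, 0, -4], [0, 0, -2], [0, 0, 0]], "angular": [[0, 0, 0], [0, 0, 0], [0, 0, 0], [0, 0, 0], [0, 0, 0], [0, 0, 0]]}}

```text
clock: 7.05
position: [0.5344, -0.1002, 0.2394]
ee_rot: [2.186, 2.252, 0.006]
force: [0.5, -1.1, -0.6]
width: 0.478
gripper_force: 0.0
```

```bash
python3 - <<'E'
from h import *
np.set_printoptions(precision=4,suppress=True)
go([.535,-.145,.2])
w=arm.get_image("wrist");t=arm.get_image("top");s=arm.get_image("scene");save(w,"w1.png");print(w["T"],w["mtx"][0,0])
for n,p in(("w",w),("t",t),("s",s)):
  for d in arm.place_of("socket",p)[:3]: print(n,np.array(d["centre"])*[640,400],d["conf"],onz(p,d["centre"],.081))
E
```

```text
pos [ 0.5344 -0.1002  0.2394] toolz [ 0.005  0.    -1.   ] tool y ang 0.03 F [ 0.5 -1.1 -0.6] t 7.05 q7 0.39 w 0.478
shift now-frame cm [-4.48 -0.1   3.94]
[[ 0.9996  0.0264  0.0126  0.5309]
 [ 0.0288 -0.9638 -0.2652 -0.0299]
 [ 0.0051  0.2654 -0.9641  0.3962]
 [ 0.      0.      0.      1.    ]] 333.08827321898536
w [327.808 229.8  ] 0.55 [ 0.5396 -0.1424  0.081 ]
t [323.776 189.32 ] 0.73 [ 0.5304 -0.1331  0.081 ]
s [334.08 189.2 ] 0.61 [ 0.5359 -0.1357  0.081 ]
```

View pics/w1.png

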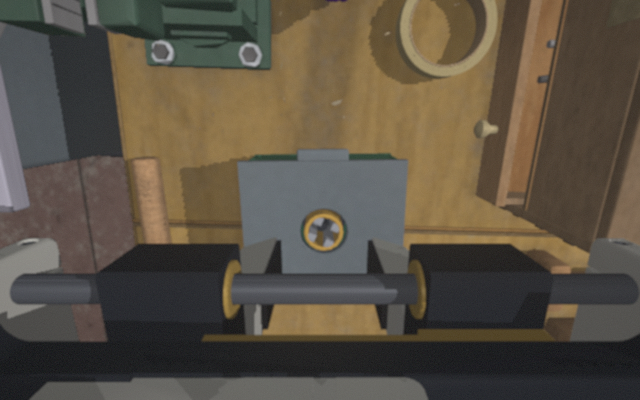

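The wrist picture shows the socket's cross at (323,231), with the slots at an angle. I'll get closer.

Call:
{"fn": "carry_out", "kwargs": {"claw": [9, 9, 9, 9, 9], "delta_pos": [[-2.2, 0, 3], [-2.2, 0, 3], [-2.1, 0, 3], [0, 0, 2], [0, 0, 0]], "angular": [[0, 0, 0], [0, 0, 0], [0, 0, 0], [0, 0, 0], [0, 0, 0]]}}

```text
clock: 7.85
position: [0.5323, -0.1647, 0.1235]
ee_rot: [-2.187, -2.249, 0.006]
force: [0.4, 0.0, 0.3]
width: 0.982
gripper_force: 0.0
```

```bash
python3 - <<'E'
from h import *
np.set_printoptions(precision=4,suppress=True)
go([.535,-.145,.2])
w=arm.get_image("wrist")
ds=arm.place_of("socket",w)
for d in ds[:3]: print(np.array(d["centre"])*[640,400],d["conf"],onz(w,d["centre"],.081))
# rectified view of plane z=.081, 0.2mm/px, 80mm square, centred nominal; right=+x, up=+y
c=onz(w,ds[0]["centre"],.081)[:2]; h=.03
W=np.array([[c[0]-h,c[1]+h,.081],[c[0]+h,c[1]+h,.081],[c[0]+h,c[1]-h,.081],[c[0]-h,c[1]-h,.081]])
H=cv2.getPerspectiveTransform(proj(w,W).astype(np.float32),np.float32([[0,0],[600,0],[600,600],[0,600]]))
cv2.imwrite("pics/rect.png",cv2.warpPerspective(w["frame"],H,(600,600),flags=cv2.INTER_CUBIC)[:,:,::-1]);print(c)
E
```

```text
pos [ 0.5323 -0.1647  0.1235] toolz [-0.006  0.001 -1.   ] tool y ang 0.028 F [0.4 0.  0.3] t 7.85 q7 0.62 w 0.982
shift now-frame cm [ 1.97  0.28 -7.65]
[334.4  197.08] 0.74 [ 0.5372 -0.1441  0.081 ]
[ 0.5372 -0.1441]
```

View pics/rect.png

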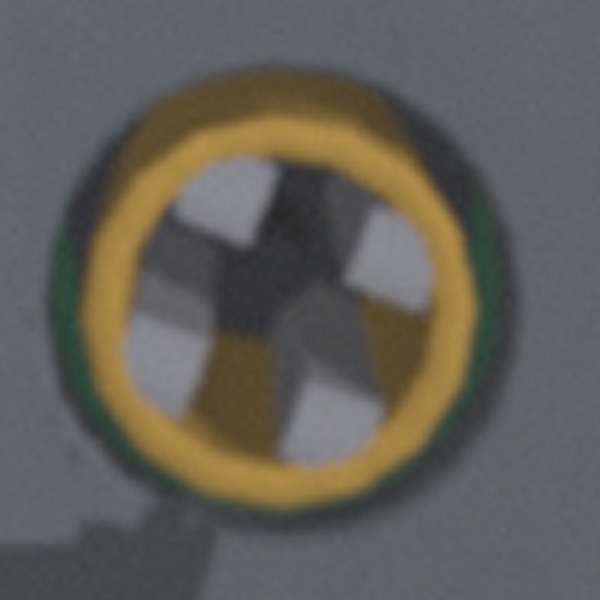

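The rectified wrist picture (0.1 mm per pixel) shows the brass rim centred at (280,310), and the slots lie at about 70°, which is -20°. Next I'll look at the key.

Call:
{"fn": "carry_out", "kwargs": {"claw": [9, 9, 9, 9, 9, 9, 9, 9, 9, 9, 9, 9, 9], "delta_pos": [[0, 0, -3], [0, 0, -4], [0, 0, -3], [4, 0, 0], [4, 0, 0], [4, 0, 0], [4, 0, 0], [4, 0, 0], [4, 0, 0], [4, 0, 0], [4, 0, 0], [4, 0, 4], [0, 0, 0]], "angular": [[0, 0, 0], [0, 0, 0], [0, 0, 0], [0, 0, 0], [0, 0, 0], [0, 0, 0], [0, 0, 0], [0, 0, 0], [0, 0, 0], [0, 0, 0], [0, 0, 0], [0, 0, 0], [0, 0, 0]]}}

```text
clock: 9.25
position: [0.5212, 0.1974, 0.189]
ee_rot: [-2.175, -2.263, 0.003]
force: [-1.1, -0.4, 0.0]
width: 0.981
gripper_force: 0.0
```

```bash
python3 - <<'E'
from h import *
np.set_printoptions(precision=4,suppress=True)
g=cv2.GaussianBlur(cv2.imread("pics/rect.png",0).astype(np.float32),(0,0),3)
gx=cv2.Sobel(g,-1,1,0);gy=cv2.Sobel(g,-1,0,1);Y,X=np.mgrid[:600,:600];m=np.hypot(X-280,Y-310)<130
a=np.degrees(np.arctan2(-gy,gx))[m]%90;wt=np.hypot(gx,gy)[m]**2
hh=np.histogram(a,18,(0,90),weights=wt)[0];print("hist/5deg",(hh/hh.sum()).round(2),"mean",np.degrees(np.angle((wt*np.exp(4j*np.radians(a))).sum())/4))
go([.53,.22,.2])
w=arm.get_image("wrist"); save(w,"wk.png")
for l in("key_shoulder","key_holder"):
  for d in arm.place_of(l,w)[:3]: print(l,np.array(d["centre"])*[640,400],d["conf"],onz(w,d["centre"],.045 if l!="key_holder" else 0))
f=cv2.cvtColor(w["frame"],cv2.COLOR_RGB2HSV);r=((f[...,0]<7)|(f[...,0]>173))&(f[...,1]>170)&(f[...,2]>90)
n,L,st,ce=cv2.connectedComponentsWithStats(r.astype(np.uint8))
for i in range(1,n):
  if st[i,4]>150:
    q=np.argwhere(L==i)[:,::-1]; print(st[i]); P=np.array([onz(w,(u+.5)/[640,400],.097)[:2] for u in q]).astype(np.float32); b=cv2.minAreaRect(P*1000); print("z=.097 rect",b,cv2.boxPoints(b))
E
```

```text
hist/5deg [0.02 0.02 0.02 0.01 0.01 0.01 0.01 0.01 0.01 0.01 0.02 0.04 0.15 0.29
 0.25 0.08 0.02 0.02] mean -20.570658
pos [0.5212 0.1974 0.189 ] toolz [-0.004  0.001 -1.   ] tool y ang 0.04 F [-1.1 -0.4  0. ] t 9.25 q7 -0.13 w 0.981
shift now-frame cm [ 2.22  0.96 -1.1 ]
key_shoulder [338.624 284.52 ] 0.77 [0.5383 0.1029 0.045 ]
key_shoulder [330.688 160.88 ] 0.64 [0.5249 0.2265 0.045 ]
key_shoulder [457.216 153.4  ] 0.62 [0.6381 0.2376 0.045 ]
[ 307  136   53   70 1558]
z=.097 rect ((526.8096313476562, 225.02313232421875), (17.736156463623047, 54.93191909790039), 33.00917434692383) [[504.4103 243.2245]
 [534.3357 197.1595]
 [549.209  206.8217]
 [519.2836 252.8867]]
```

View pics/wk.png

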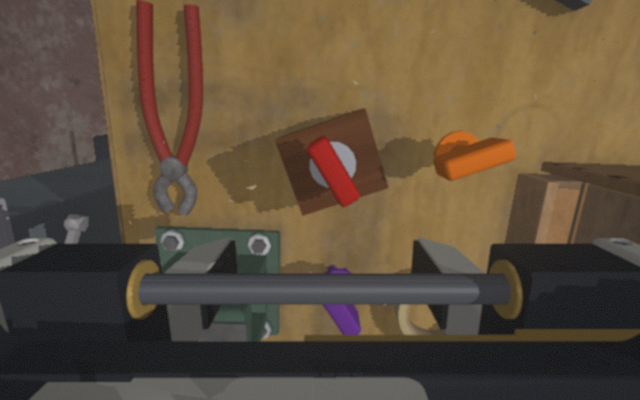

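The wrist picture shows the red handle at (333,172), with its long axis at -57° in the world. Its measured size of 17.7 x 54.9 mm matches the given one. The pincers, vise base and look-alikes are clear of it. I'll check the vise height against the gripper body before going down.

```bash
python3 - <<'E'
from h import *
np.set_printoptions(precision=3,suppress=True)
s=arm.get_image("scene");t=arm.get_image("top")
S=lambda u,v:np.array([180+u/3,100+v/3])/[640,400]
T=lambda u,v:np.array([u,v])/[640,400]
import json
# anvil: scene crop centre (210,205); corners; top 
print(tri(s,S(212,207),t,T(247,224)))
for z in(.09,.11,.13):
  print(z,[onz(s,S(u,v),z)[:2] for u,v in((250,207),(215,188),(172,205),(208,226))])
  print(z,[onz(t,T(u,v),z)[:2] for u,v in((228,213),(262,213))])
# reach of gripper body in grasp pose
for a in(-1,1):
  for b in(-1,1): print("body corner",[.527+a*.095*np.cos(.576)-b*.0375*np.sin(.576),.225+a*.095*np.sin(.576)+b*.0375*np.cos(.576)])
go([.527,.225,.15],.576)
save(t,"t3.png",(150,120,300,270),4)
E
```

```text
(array([0.431, 0.066, 0.123]), np.float64(0.005326316912357833))
0.09 [array([0.481, 0.071]), array([0.483, 0.119]), array([0.439, 0.133]), array([0.436, 0.083])]
0.09 [array([0.463, 0.119]), array([0.464, 0.03 ])]
0.11 [array([0.462, 0.052]), array([0.464, 0.099]), array([0.421, 0.113]), array([0.418, 0.064])]
0.11 [array([0.462, 0.115]), array([0.463, 0.028])]
0.13 [array([0.444, 0.033]), array([0.446, 0.079]), array([0.404, 0.092]), array([0.401, 0.045])]
0.13 [array([0.46 , 0.112]), array([0.461, 0.026])]
body corner [np.float64(0.46775369958800406), np.float64(0.1418066956570931)]
body corner [np.float64(0.4269031712683422), np.float64(0.20470529926643014)]
body corner [np.float64(0.6270968287316578), np.float64(0.24529470073356988)]
body corner [np.float64(0.586246300411996), np.float64(0.30819330434290687)]
pos [0.525 0.19  0.193] toolz [ 0.002  0.001 -1.   ] tool y ang 0.028 F [-0.6 -1.   1.1] t 9.5 q7 -0.12 w 0.982
shift now-frame cm [3.54 0.3  4.28]
turn z -0.548 then shift cm [2.86 2.1  4.28] rows 2.0
```

View pics/t3.png

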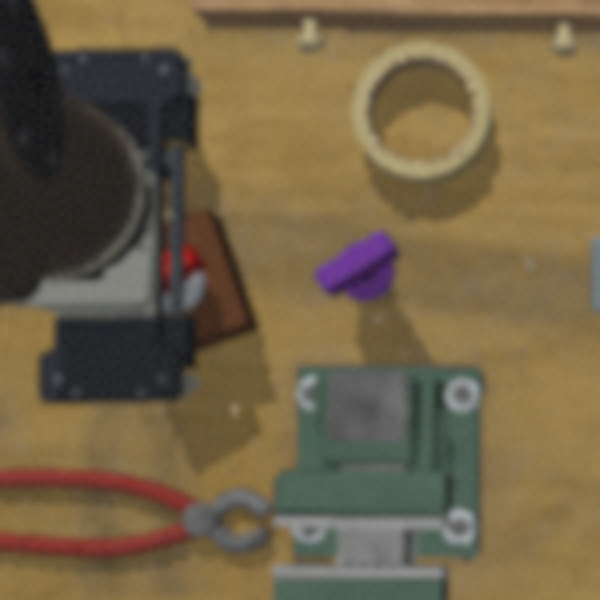

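The top picture shows the vise anvil at (370,405) and the purple key at (360,260). Both are clear of the planned gripper footprint, which stays at y > 0.14. I'll turn now, then re-measure at rest.

Call:
{"fn": "carry_out", "kwargs": {"claw": [6, 6, 6, 6, 6, 6], "delta_pos": [[0, 0, 0], [0, 0, 0], [0, 0, 0], [0, 0, 0], [0, 0, 0], [0, 0, 0]], "angular": [[0, 0, -0.14], [0, 0, -0.14], [0, 0, -0.14], [0, 0, -0.13], [0, 0, 0], [0, 0, 0]]}}

```text
clock: 10.1
position: [0.5246, 0.1897, 0.1921]
ee_rot: [1.501, 2.759, 0.002]
force: [0.0, 0.7, -0.4]
width: 0.656
gripper_force: 0.0
```

```bash
cat > red.py <<'E'
from h import *
def red(z=.097):
    w=arm.get_image("wrist")
    f=cv2.cvtColor(w["frame"],cv2.COLOR_RGB2HSV);r=((f[...,0]<7)|(f[...,0]>173))&(f[...,1]>170)&(f[...,2]>90)
    n,L,st,ce=cv2.connectedComponentsWithStats(r.astype(np.uint8))
    for i in range(1,n):
        if st[i,4]>150:
            q=np.argwhere(L==i)[:,::-1];P=np.array([onz(w,(u+.5)/[640,400],z)[:2] for u in q]).astype(np.float32); b=cv2.boxPoints(cv2.minAreaRect(P*1000))
            e=[b[1]-b[0],b[2]-b[1]]; e=sorted(e,key=np.linalg.norm)
            print("area",st[i,4],"centre",b.mean(0),"sizes",[round(float(np.linalg.norm(x)),1) for x in e],"short-axis ang",np.arctan2(e[0][1],e[0][0])%np.pi)
    return w
E
python3 - <<'E'
from red import *
red(); go([.527,.225,.15],.576)
E
```

```text
area 1569 centre [525.53217 224.79413] sizes [18.0, 54.7] short-axis ang 0.5868248
pos [0.5245 0.1899 0.192 ] toolz [ 0.001  0.    -1.   ] tool y ang 0.575 F [-0.6  0.7 -0.7] t 10.15 q7 0.35 w 0.66
shift now-frame cm [2.81 2.11 4.2 ]
turn z -0.001 then shift cm [2.81 2.11 4.2 ] rows 2.0
```

Call:
{"fn": "carry_out", "kwargs": {"claw": [6, 6, 6, 6, 6, 6, 6, 6, 2, 1, 1, 1, 1, 1], "delta_pos": [[1.43, 1.02, 0.8], [1.43, 1.02, 0.8], [0, 0, 2], [0, 0, 3], [0, 0, 3], [0, 0, 2.2], [0, 0, 1], [0, 0, 0], [0, 0, 0], [0, 0, 0], [0, 0, 0], [0, 0, 0], [0, 0, 0], [0, 0, 0]], "angular": [[0, 0, 0], [0, 0, 0], [0, 0, 0], [0, 0, 0], [0, 0, 0], [0, 0, 0], [0, 0, 0], [0, 0, 0], [0, 0, 0], [0, 0, 0], [0, 0, 0], [0, 0, 0], [0, 0, 0], [0, 0, 0]], "force": 50}}

```text
clock: 11.55
position: [0.5257, 0.2258, 0.0637]
ee_rot: [1.494, 2.764, 0.001]
force: [-0.6, 0.1, 2.0]
width: 0.193
gripper_force: 50.0
```

Call:
{"fn": "carry_out", "kwargs": {"claw": [1, 1, 1, 1, 1, 1], "delta_pos": [[0, 0, -1.5], [0, 0, -3], [0, 0, -3.5], [0, 0, -3.5], [0, 0, -2.1], [0, 0, 0]], "angular": [[0, 0, 0], [0, 0, 0], [0, 0, 0], [0, 0, 0], [0, 0, 0], [0, 0, 0]]}}

```text
clock: 12.15
position: [0.5271, 0.2261, 0.2023]
ee_rot: [1.493, 2.761, 0.007]
force: [-0.2, 1.2, -2.8]
width: 0.192
gripper_force: 50.0
```

```bash
python3 - <<'E'
from red import *
red(arm.observe()["position"][2]+.033); go([.5352,-.1451,.2],-.359+np.pi/2)
E
```

```text
area 2366 centre [514.53296 243.12885] sizes [16.6, 26.0] short-axis ang 0.577259
area 1144 centre [533.96564 213.64159] sizes [14.2, 17.0] short-axis ang 2.1458416
pos [0.526  0.2259 0.2003] toolz [ 0.002  0.001 -1.   ] tool y ang 0.58 F [-0.8  0.2 -1.8] t 12.2 q7 0.3 w 0.196
shift now-frame cm [-3.154e+01 -1.956e+01 -2.000e-02]
turn z -0.632 then shift cm [-1.389e+01 -3.441e+01 -2.000e-02] rows 10.0
```

Call:
{"fn": "carry_out", "kwargs": {"claw": [1, 1, 1, 1, 1, 1, 1, 1, 1, 1, 1, 1, 1, 1, 1, 1, 1, 1], "delta_pos": [[0, 0, 0], [0, 0, 0], [0, 0, 0], [0, 0, 0], [0, 0, 0], [-1.2, -3, 0], [-1.2, -3, 0], [-1.2, -3, 0], [-1.2, -3, 0], [-1.2, -3, 0], [-1.2, -3, 0], [-1.2, -3, 0], [-1.2, -3, 0], [-1.2, -3, 0], [-1.2, -3, 0], [-1.2, -3, 0], [-0.7, -1.4, 0], [0, 0, 0]], "angular": [[0, 0, -0.13], [0, 0, -0.13], [0, 0, -0.13], [0, 0, -0.13], [0, 0, -0.11], [0, 0, 0], [0, 0, 0], [0, 0, 0], [0, 0, 0], [0, 0, 0], [0, 0, 0], [0, 0, 0], [0, 0, 0], [0, 0, 0], [0, 0, 0], [0, 0, 0], [0, 0, 0], [0, 0, 0]]}}

```text
clock: 14.0
position: [0.5327, -0.1482, 0.1978]
ee_rot: [-0.57, -3.087, 0.002]
force: [-0.4, -1.0, -1.3]
width: 0.194
gripper_force: 50.0
```

```bash
python3 - <<'E'
from red import *
go([.5352,-.1451,.14],-.359+np.pi/2)
E
```

```text
pos [ 0.5327 -0.1482  0.1978] toolz [-0.002 -0.001 -1.   ] tool y ang 1.205 F [-0.4 -1.  -1.3] t 14.0 q7 1.57 w 0.194
shift now-frame cm [-0.13  0.39  5.78]
turn z -0.006 then shift cm [-0.13  0.39  5.78] rows 2.0
```

Call:
{"fn": "carry_out", "kwargs": {"claw": [1, 1, 1, 1, 1, 1], "delta_pos": [[-0.1, 0.3, 1.5], [0, 0, 2], [0, 0, 1.5], [0, 0, 0.6], [0, 0, 0], [0, 0, 0]], "angular": [[0, 0, 0], [0, 0, 0], [0, 0, 0], [0, 0, 0], [0, 0, 0], [0, 0, 0]]}}

```text
clock: 14.6
position: [0.5362, -0.1424, 0.1435]
ee_rot: [-0.563, -3.091, -0.0]
force: [-0.3, -0.1, -1.3]
width: 0.191
gripper_force: 50.0
```

```bash
python3 - <<'E'
from red import *
go([.5352,-.1451,.14],-.359+np.pi/2)
s=arm.get_image("scene");save(s,"s4.png",(290,130,390,230),6)
p=arm.observe()["position"]
for n,P in(("TCP axis at tip",[p[0],p[1],.0858]),("socket",[.5352,-.1451,.081])): print(n,(proj(s,P)[0]-[290,130])*6)
for d in arm.place_of("key_shoulder",s)[:3]: print(np.array(d["centre"])*[640,400],d["conf"])
E
```

```text
pos [ 0.5362 -0.1424  0.1435] toolz [-0.  0. -1.] tool y ang 1.21 F [-0.3 -0.1 -1.3] t 14.6 q7 1.6 w 0.191
shift now-frame cm [-0.   -0.29  0.35]
turn z -0.001 then shift cm [ 0.   -0.29  0.35] rows 1.0
TCP axis at tip [278.14317325 352.36419509]
socket [280.74779577 363.99918446]
[271.296 169.6  ] 0.87
[338.112 177.   ] 0.76
```

View pics/s4.png

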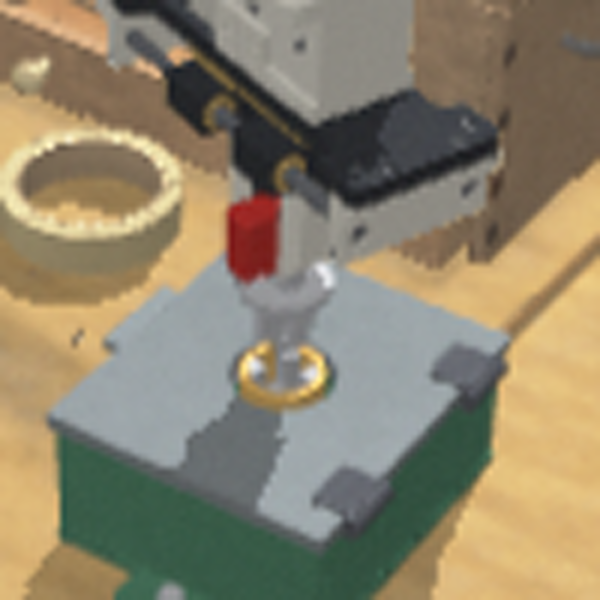

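The crop shows the key hanging over the brass rim, which is centred near (284,375); the shoulder disc is near (289,282). I'll measure the key's offset from the socket numerically.

```bash
python3 - <<'E'
from red import *
np.set_printoptions(precision=4,suppress=True)
s=arm.get_image("scene");t=arm.get_image("top");p=arm.observe()["position"];print(p)
f=cv2.cvtColor(s["frame"],cv2.COLOR_RGB2HSV).astype(int)
m=(abs(f[...,0]-20)<6)&(f[...,1]>140)&(f[...,2]>130); m[:183]=0;m[205:]=0;m[:,:325]=0;m[:,350:]=0
q=np.argwhere(m)[:,::-1].astype(np.float32); h=cv2.convexHull(q);e=cv2.fitEllipse(h[:,0]); print("ring",e,"bbox",q.min(0),q.max(0))
c=np.array(e[0])+.5; print("socket by scene",onz(s,c/[640,400],.081))
w=np.linspace(0,2*np.pi,60);pr=proj(s,np.c_[.5352+.02*np.cos(w),-.1451+.02*np.sin(w),0*w+.081]);print("pred ring bbox",pr.min(0),pr.max(0))
for z,r,n in((p[2]-.0187,.021,"disc bot"),(p[2]-.0127,.021,"disc top"),(p[2]-.0527,.006,"tip")):
  pr=proj(s,np.c_[p[0]+r*np.cos(w),p[1]+r*np.sin(w),0*w+z]);print(n,pr.min(0),pr.max(0))
print(f[172:196,328:350,2])
E
```

```text
[ 0.5365 -0.1428  0.144 ]
ring ((338.18182373046875, 191.63636779785156), (8.872481346130371, 16.68244171142578), 76.71747589111328) bbox [330. 193.] [342. 196.]
socket by scene [ 0.5332 -0.1527  0.081 ]
pred ring bbox [329.3987 185.9362] [344.2002 195.5169]
disc bot [328.8642 172.4119] [344.7774 182.3339]
disc top [328.8972 170.6374] [344.8657 180.5431]
tip [334.2486 185.7558] [338.7074 188.6141]
[[131 131 129 127 123 122 122 125 138 152 153 153 138 140 139 141 146 142
  148 143 143 152]
 [131 130 131 127 123 123 123 122 137 152 153 154 139 139 154 171 178 182
  147 150 165 182]
 [136 131 132 127 122 122 123 123 136 152 153 149 133 137 184 222 222 178
  154 165 205 211]
 [139 141 135 125 123 125 126 122 137 149 145 132 122 142 157 167 231 205
  168 168 172 196]
 [164 159 154 133 131 134 135 135 136 134 123 120 123 144 156 164 223 213
  166 167 168 168]
 [165 162 152 141 155 154 152 140 135 130 126 126 142 156 157 159 164 211
  168 167 168 166]
 [165 163 138 149 155 152 154 154 149 147 143 147 156 157 158 155 148 138
  167 168 169 168]
 [163 164 149 139 148 151 154 155 155 156 156 15
[... 833 characters left out ...]
8 188 219 224 185 144 158 168
  169 168 167 166]
 [160 118 153 248 207 150 143 142 138 191 164 160 149 198 242 211 119 161
  168 170 167 169]
 [144 111 227 243 225 182 145 143 129 127 117 120 149 166 213 250 107 138
  163 166 166 167]
 [124 122 244 234 219 181 152 144 130 125 118 121 160 204 218 242 149 107
  155 167 166 167]
 [115 135 236 199 161 117 132 144 131 124 117 127 177 223 231 245 154  95
  152 167 168 167]
 [131 121 187 179 135 119 135 144 138 129 119 121 135 189 241 247 105 102
  161 167 169 167]
 [155 115 153 179 175 145 144 154 149 138 134 146 180 210 242 162 105 123
  167 168 167 167]
 [165 128 145 154 164 178 166 164 161 164 180 198 236 200 141 134 118 150
  167 167 168 168]]
```

Call:
{"fn": "carry_out", "kwargs": {"claw": [1, 1, 1, 1, 1, 1, 1, 1], "delta_pos": [[0.29, -0.26, 0], [0, 0, 0], [0, 0, 0.4], [0, 0, 0.4], [0, 0, 0.4], [0, 0, 0.4], [0, 0, 0], [0, 0, 0]], "angular": [[0, 0, 0], [0, 0, 0], [0, 0, 0], [0, 0, 0], [0, 0, 0], [0, 0, 0], [0, 0, 0], [0, 0, 0]]}}

```text
clock: 15.6
position: [0.5324, -0.1442, 0.1272]
ee_rot: [-0.564, -3.09, 0.0]
force: [-0.0, -0.5, -1.3]
width: 0.194
gripper_force: 50.0
```

```bash
python3 - <<'E'
from red import *
go([.5352,-.1451,.1],-.359+np.pi/2);print(arm.observe()["ft_torque"].round(2))
E
```

```text
pos [ 0.5324 -0.1442  0.1272] toolz [-0.  0. -1.] tool y ang 1.21 F [-0.  -0.5 -1.3] t 15.6 q7 1.62 w 0.194
shift now-frame cm [-0.3   0.01  2.72]
turn z -0.002 then shift cm [-0.3   0.01  2.72] rows 1.0
[-0.05 -0.04  0.02]
```

Call:
{"fn": "carry_out", "kwargs": {"claw": [1, 1, 1, 1, 1], "delta_pos": [[0, 0, 0.2], [0, 0, 0.2], [0, 0, 0.2], [0, 0, 0], [0, 0, 0]], "angular": [[0, 0, 0], [0, 0, 0], [0, 0, 0], [0, 0, 0], [0, 0, 0]]}}

```text
clock: 16.1
position: [0.5326, -0.1443, 0.1214]
ee_rot: [0.564, 3.09, -0.0]
force: [0.4, -0.6, -2.7]
width: 0.193
gripper_force: 50.0
```

Call:
{"fn": "carry_out", "kwargs": {"claw": [1, 1, 1, 1, 1], "delta_pos": [[0, 0, 0.3], [0, 0, 0.3], [0, 0, 0.3], [0, 0, 0], [0, 0, 0]], "angular": [[0, 0, 0], [0, 0, 0], [0, 0, 0], [0, 0, 0], [0, 0, 0]]}}

```text
clock: 16.6
position: [0.5327, -0.1443, 0.1126]
ee_rot: [0.564, 3.09, 0.0]
force: [1.1, -0.6, 1.8]
width: 0.194
gripper_force: 50.0
```

Meshed: the spring is pushing back with about 4 N. Now I'll drive it home.

Call:
{"fn": "carry_out", "kwargs": {"claw": [1, 1, 1, 1, 1, 1, 1], "delta_pos": [[0, 0, 0.3], [0, 0, 0.3], [0, 0, 0.3], [0, 0, 0.3], [0, 0, 0.2], [0, 0, 0], [0, 0, 0]], "angular": [[0, 0, 0], [0, 0, 0], [0, 0, 0], [0, 0, 0], [0, 0, 0], [0, 0, 0], [0, 0, 0]], "force": 58}}

```text
clock: 17.3
position: [0.5328, -0.1443, 0.0995]
ee_rot: [0.564, 3.089, 0.001]
force: [-4.2, 1.6, 20.0]
width: 0.19
gripper_force: 58.0
```

Call:
{"fn": "carry_out", "kwargs": {"claw": [1, 1, 1, 1], "delta_pos": [[0, 0, 0.07], [0, 0, 0], [0, 0, 0], [0, 0, 0]], "angular": [[0, 0, 0], [0, 0, 0], [0, 0, 0], [0, 0, 0]]}}

```text
clock: 17.7
position: [0.5328, -0.1443, 0.0995]
ee_rot: [0.564, 3.089, 0.002]
force: [-6.8, 2.5, 28.5]
width: 0.195
gripper_force: 58.0
```

```bash
python3 - <<'E'
from red import *
go([.5352,-.1451,.1])
s=arm.get_image("scene");save(s,"s5.png",(180,100,420,260),3)
E
```

```text
pos [ 0.5328 -0.1443  0.0995] toolz [ 0.002  0.001 -1.   ] tool y ang 1.21 F [-6.8  2.5 28.5] t 17.7 q7 1.64 w 0.195
shift now-frame cm [-0.25  0.01 -0.05]
```

View pics/s5.png

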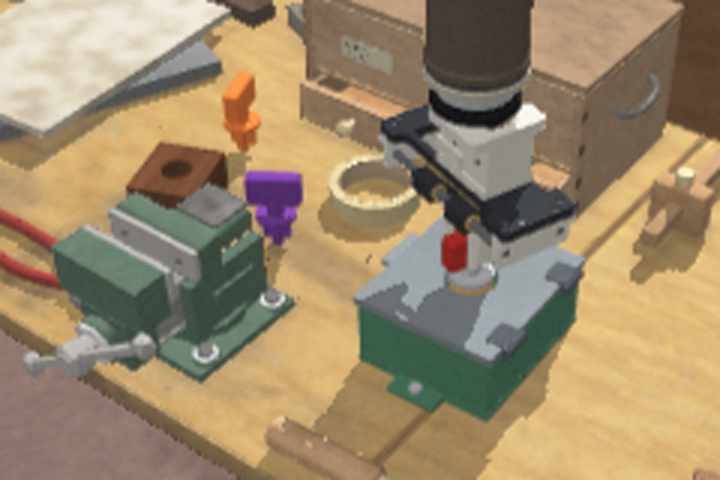

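The picture shows the shoulder seated on the brass rim at (472,280). The holder at (178,170) is empty, the cover is shut, and the bystanders haven't moved. The height stayed at 0.0995 while the push rose from 20 to 28 N, so the key is fully home.

```bash
python3 -c "
from cell import arm
print(arm.sign_off())"
```

```text
the job is handed in; nothing more can be done
None
```

The cover is shut, and the red key is meshed in the spindle and pressed fully home, still held by the gripper; I handed the job in at about 18 s of the 56 s allowed, with no result reported back.

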